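# Snap the rolling pin into its spring clips

### The job

The dough is rolled out: pick the big rolling pin up off the pink mat, lay its two handles in the mouths of the spring clips on the plywood kit board, and press each end down until it snaps in and sits fully home on the bottom of its clip; then let go. Press firmly but gently, easing off as soon as an end bottoms, and leave the tools and jar lying around where they are.

Things in the scene. Friction and masses are not known exactly. Their poses are not given: they have to be found in the camera images.
- pin: Big light-wood rolling pin, 310 mm long, about 0.27 to 0.53 kg. Barrel 44 mm in diameter, 180 mm long; at each end a round handle 28 mm in diameter, 65 mm long, its tip chamfered; both ends alike. Origin on the axis at mid length; x runs along the axis. It starts lying on the 2 mm mat (axis 24 mm above the table) and can roll.
- board: Plywood kit board, fixed, 170 x 400 x 18 mm, origin under its centre, y along its length, z up. Its two clips stand 244 mm apart along y, 30 mm off the centre line on the -x side. A thin dark dumpling pin (fixed, top 47 mm above the table) lies in a cradle 85 mm from the clip line on the +x side.
- post_a (a point): Middle of the top of the steel clamp sleeve (24 x 22 mm, top 38 mm above the table) at the board's +y end. Clip a stands centred above it on a stem that slides in the sleeve: a spring-steel U, 18 mm wide along y, with a flat bottom (clip_a_seat) and two sprung jaws (jaw_a0 on the +x side, jaw_a1) that flare outward at the top.
- post_b (a point): The same for clip b (clip_b_seat, jaw_b0, jaw_b1) at the board's -y end. The stems were clamped at any height: the bottom of each clip lies 4 to 26 mm above its post point, is not reported and differs between the clips, so find it by feel; the pin may end up to 6 degrees off level. Either handle may go in either clip.
- clip_mid (a point): Point half way between post_a and post_b, where the middle of the pin goes. A handle laid in a mouth rests on the jaw lips 7 to 15 mm above home (jaws are bent a little). Pressed with 4 to 13 N per end it spreads the lips, then the force drops as it snaps past them; home, its axis is 14 mm above the clip's bottom and the force climbs. It can stick half way. Over 25 N on a seated end is too much.
- spoon: White spoon lying on the table, 200 mm long; leave it.
- jar: Small glass jar with a metal cap, 64 mm wide, 85 mm tall; leave it.
- scraper: Dough scraper lying on the mat, 110 mm steel blade with wooden grip; leave it.
- cutter: Steel ring cutter, 72 mm wide, 30 mm high, on the table; leave it.

How it is judged:
By the outcome, as a careful person would: the job done as asked, in the order asked, and still so for the second after the job is handed in, with the robot touching nothing.
It also fails if it takes over 58 s, if anything falls off the work surface, if the arm or the gripper's body presses on something with over 40 N, if the wrist force passes 120 N, or if a joint passes its speed limit or range.

### The arm

A 7-joint arm with a two-finger parallel gripper is mounted at the origin on the work surface. World frame = base frame: x ahead of the robot, y to its left, z up, the work surface at z = 0. Lengths are in m, angles in rad, forces in N, time in s.
With the tool pointing down it reaches from about 0.425 to 0.925 m from the base axis. Payload 6.8 kg.
Tool frame: the origin (TCP) lies at the very end of the fingers, on their centre line; the grasp point (between the pads) lies 19 mm behind it (r.tcp_to_grasp is the distance from the TCP to the grasp point, in m); z points along the fingers, y is the line along which they close (so a half turn about z gives the same grasp; the last joint's range is limited). The gripper opens to 85 mm and grips with 20 to 120 N. Pads are 22 mm wide; open, the fingers measure 114 mm over their backs; the gripper's body (76 mm by 85 mm) begins 54 mm behind the grasp point. The pads swing forward as they close: fully open they stand 13 mm farther back than shut.
Start: joints at [-1.356, 0.477, 0.022, 1.555, -0.011, 1.109, -0.083], TCP at [0.214, 0.64, 0.208] pointing down, gripper open.
Joint ranges: [-2.96, 2.96], [-0.34, 2.1], [-1.41, 1.46], [0.24, 2.44], [-1.37, 4.51], [0.17, 1.92], [-2.96, 2.96]. Speed limits (rad/s): [2.39, 2.39, 3.14, 3.14, 3.14, 3.14, 3.14].

### API

Orientations are given as a rotation vector (axis times angle).
In Python, from bench import r gives the robot as it stands.
- The arm moves only by the tool step_arm, never from a script. Its argument "moves" is a list of rows, each a list of 7 numbers: the shift along the tool's x, y, z in mm, then the turn, a rotation vector about the tool's x, y, z in rad, then the finger opening in mm, from 0 to 85.4. A call has 1 to 8 rows; each row is the pose to reach, as a shift and turn from the pose commanded when the call began, along the tool's axes at that moment; what a row does not reach only later rows make up. A row lasts 1/10 s, in which the tool goes at most 50 mm and 8.59 degrees, less where a joint would pass 70% of its speed; a pose out of reach is approached as far as the arm can. A call with a gripper value outside its range is refused whole. The fingers move at their own pace and stop on an object; "grip_force" is the grip in N (left out, the last holds). Time passes only in rows, so rows that repeat a pose let the fingers close. It gives the time, the measured TCP pose, the force, the opening and the grip force at its end, in the units of the state.
- r.get_obs(): the state, without advancing time (a new reading comes with each control period).
- r.grab_frame(name): name is "scene" or "top" or "wrist"; returns a dict with "image" (480x640x3 uint8, red, green, blue), "depth" (480x640 float32, m along the optical axis (not along the pixel's ray), 0 where there is no reading), "mtx" (3x3 intrinsics, pixels), "rvec" (rotation vector, rad) and "tvec" (3), from world to camera coordinates, as OpenCV has them. Camera axes: x right, y down, z forward; pixel columns grow to the right and rows downward; lengths in m; the calibration is good to about 2 mm. A picture is of the moment at which its call begins.
- r.hand_in(): hands the job in; it is judged then, once.
The state is a dict: "clock": time; "joints": joint angles; "qvel": joint speeds; "tau": joint torques, N m; "tcp_pos": TCP position; "orientation": TCP orientation; "contact_force": force on the tool from outside, world axes, zero at the start; "moment": the same for the moment, N m; "grip_width": finger opening in m; "gripper_force": force on a finger pad.
Only numpy, scipy, OpenCV 4.12 (cv2) and the standard library are available. Lean on these libraries where they do the work, as an engineer would, in place of code of your own. Each camera call takes 0.05 s, during which the arm holds its last target. There are 200 camera calls.

## Working session

There is one attempt and no reset: what is moved stays moved. The work goes in short steps, Python scripts to look and compute and a tool call to move; the robot and the scene stay as the last step left them, time stands still between calls to the robot, and variables do not carry over. Pictures are saved under pics/ and viewed, at most 10 in all, crops included, and the job is handed in when it is done.

Besides the shell and the picture viewer there is one more tool, called after "Call:" by a JSON object that holds its "name" and its "arguments". step_arm: Moves the arm, as the interface text tells. Its arguments: {"type":"object","properties":{"moves":{"type":"array","items":{"type":"array","items":{"type":"number"}}},"grip_force":{"type":"number"}},"required":["moves"]}

```bash
mkdir -p pics && cat > h.py <<'E'
import numpy as np, cv2
from bench import r
def grab(n,save=None):
    f=r.grab_frame(n)
    if save: cv2.imwrite('pics/'+save,cv2.cvtColor(f['image'],cv2.COLOR_RGB2BGR))
    return f
def world(f):
    d=f['depth'];h,w=d.shape;u,v=np.meshgrid(np.arange(w),np.arange(h));K=f['mtx']
    P=np.stack([(u-K[0,2])/K[0,0]*d,(v-K[1,2])/K[1,1]*d,d],-1)
    R=cv2.Rodrigues(np.array(f['rvec'],float))[0]
    W=(P-np.array(f['tvec']).reshape(3))@R
    W[d==0]=np.nan
    return W
def tool():
    o=r.get_obs();return o,np.array(o['tcp_pos']),cv2.Rodrigues(np.array(o['orientation'],float))[0]
E
python3 - <<'E'
from h import *
for n in ('top','scene'):
    f=grab(n,n+'1.png'); np.savez('/tmp/'+n+'1.npz',**f); print(n,f['mtx'],f['rvec'],f['tvec'])
print(r.get_obs())
E
```

```text
top [[461.24603716   0.         314.48604482]
 [  0.         461.24603716 239.66105437]
 [  0.           0.           1.        ]] [ 2.14197518 -2.0827034   0.22651721] [0.11038605 0.53184394 1.09349549]
scene [[452.04722832   0.         313.76369699]
 [  0.         452.04722832 239.24162421]
 [  0.           0.           1.        ]] [ 2.53600826  0.7229123  -0.1698112 ] [-0.50203878 -0.11010609  1.01510191]
{'clock': 0.1, 'joints': array([-1.35609348,  0.47775052,  0.02231836,  1.55633439, -0.01150699,
        1.10931249, -0.08310414]), 'qvel': array([ 0.00056605, -0.002865  ,  0.00019187, -0.0019218 , -0.00025245,
       -0.00067171, -0.00016751]), 'tau': array([ 3.93156050e-03, -5.97762823e+01,  1.61318455e+00, -2.81956923e+01,
        1.28337799e-02,  5.02422190e-03, -1.18548405e-05]), 'tcp_pos': array([0.2139426 , 0.63959584, 0.207208  ]), 'orientation': array([-5.04778680e-01, -3.10060657e+00,  2.62151136e-03]), 'contact_force': array([ 1.17806229,  0.12173209, -0.62411392]), 'moment': array([0.0622333 , 0.01777807, 0.01409776]), 'gripper_force': 0.0, 'grip_width': 0.08542206582715818}
```

View pics/top1.png

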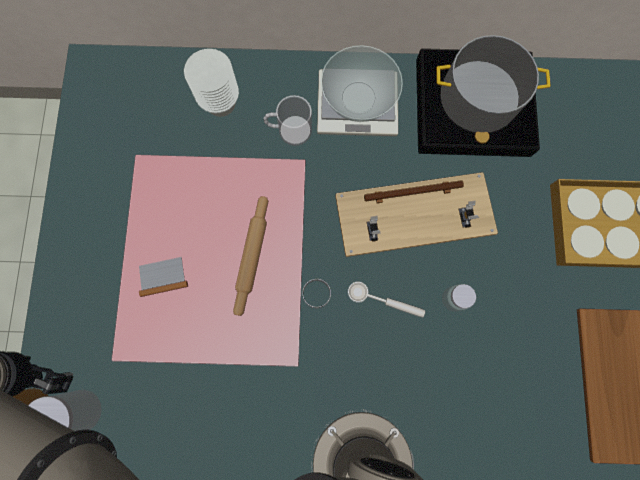

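View pics/scene1.png

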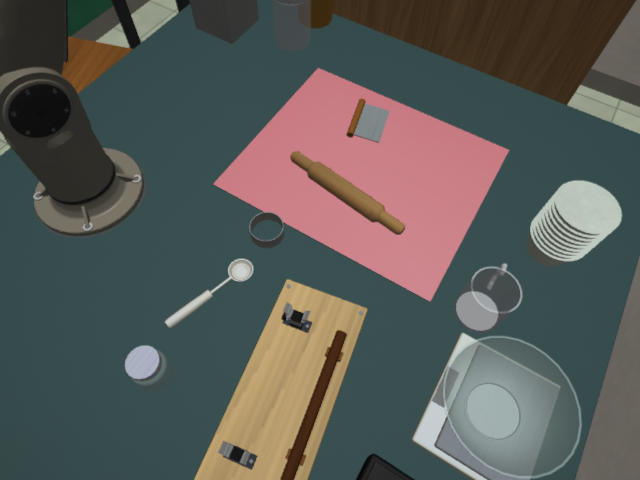

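The top view shows the pin from (262,198) to (239,313), and the clips at (373,229) and (467,214). In the scene view the pin runs from (297,157) to (400,228), and the clips are at (296,317) and (238,455).

```bash
python3 - <<'E'
from h import *
T=dict(np.load('/tmp/top1.npz'));S=dict(np.load('/tmp/scene1.npz'))
def Pm(f): 
    R=cv2.Rodrigues(f['rvec'])[0]; return f['mtx']@np.c_[R,f['tvec'].reshape(3)]
for f,nm in ((T,'top'),(S,'scene')):
    W=world(f); hsv=cv2.cvtColor(f['image'],cv2.COLOR_RGB2HSV)
    x,y,z=W[...,0],W[...,1],W[...,2]
    # pin: points above mat in the mat area
    m=(z>.012)&(z<.06)&(x>.3)&(x<.75)&(y>.1)&(y<.42)
    n,l,st,c=cv2.connectedComponentsWithStats(m.astype(np.uint8))
    for i in range(1,n):
        if st[i,4]>150:
            p=W[l==i]; q=p[:,:2]; rc=cv2.minAreaRect((q*1000).astype(np.float32)); print(nm,st[i],'rect',rc,'zmax',np.percentile(p[:,2],98))
    # clips: grey pixels on board
    m=(z>.03)&(z<.12)&(x>.4)&(x<.75)&(y>-.42)&(y<.02)
    n,l,st,c=cv2.connectedComponentsWithStats(m.astype(np.uint8))
    for i in range(1,n):
        if st[i,4]>20:
            p=W[l==i]; print(nm,'obj',st[i],p.mean(0),p.min(0),p.max(0))
    m=(z>.012)&(z<.025)&(x>.4)&(x<.75)&(y>-.42)&(y<.02)
    p=W[m]; print(nm,'board',cv2.minAreaRect((p[:,:2]*1000).astype(np.float32)),np.median(p[:,2]))
A=[(262,198),(239,313)];B=[(400,228),(297,157)]
for a,b in zip([(262,198),(239,313),(373,229),(467,214)],[(400,228),(297,157),(296,317),(238,455)]):
    X=cv2.triangulatePoints(Pm(T),Pm(S),np.array(a,float),np.array(b,float)); print((X[:3]/X[3]).T)
E
python3 - <<'E'
import cv2,numpy as np
a=cv2.imread('pics/top1.png')[160:270,325:505]; b=cv2.imread('pics/scene1.png')[270:480,190:380]
a=cv2.resize(a,None,fx=2.2,fy=2.2,interpolation=2);b=cv2.resize(b,None,fx=2,fy=2,interpolation=2)
c=np.zeros((430,800,3),np.uint8);c[:a.shape[0],:a.shape[1]]=a;c[:b.shape[0],400:400+b.shape[1]]=b
cv2.imwrite('pics/crop1.png',c)
E
```

```text
top [ 233  196   36  120 1780] rect ((492.5401916503906, 285.3740539550781), (43.657470703125, 309.658203125), 80.32342529296875) zmax 0.04870239362215327
top obj [364 180 100  22 782] [ 0.66802702 -0.12618555  0.04476747] [ 0.63922119 -0.2568471   0.03003523] [0.70083576 0.00166497 0.0530878 ]
top obj [461 200  19  27 231] [ 0.60627562 -0.2599652   0.0625635 ] [ 0.57837389 -0.27517194  0.03062579] [ 0.63122311 -0.24999402  0.09561498]
top obj [368 215  13  26 188] [ 0.56390962 -0.02079031  0.05995739] [ 0.53542249 -0.03446526  0.03010745] [ 0.58955674 -0.00996479  0.08583348]
top obj [445 284  31  12 265] [ 0.411106   -0.22544398  0.07731432] [ 0.40001387 -0.26000055  0.03273709] [ 0.42809329 -0.20049366  0.09099289]
top board ((549.9187622070312, -155.77340698242188), (309.3032531738281, 387.7996520996094), 9.993322372436523) 0.018762553301533657
scene [ 290  151  115   84 2283] rect ((491.71270751953125, 286.0874328613281), (45.05393981933594, 310.2921142578125), 81.2273178100586) zmax 0.046612852500629486
scene [249 212  35  31 240] rect ((399.58892822265625, 127.44216918945312),
[... 255 characters left out ...]
 66  149 1933] [ 0.67134808 -0.13446808  0.04418843] [ 0.6376113  -0.25376296  0.03000689] [0.70076322 0.00197442 0.05036444]
scene obj [132 350  38  39 926] [ 0.41560209 -0.23206058  0.0681461 ] [ 0.40003793 -0.26213671  0.03018563] [ 0.42900249 -0.19978451  0.08779671]
scene obj [218 441  32  25 427] [ 0.60545929 -0.26155938  0.07232656] [ 0.58454374 -0.27316679  0.03542853] [ 0.63107416 -0.24844607  0.09585338]
scene board ((559.5380859375, -152.91712951660156), (317.857421875, 345.7988586425781), 0.12128081172704697) 0.01791476239581584
[[0.63950707 0.26366094 0.03022564]]
[[0.34764958 0.31039263 0.02116462]]
[[ 0.56260463 -0.02111578  0.04722111]]
[[ 0.60842852 -0.26078637  0.04727114]]
```

View pics/crop1.png

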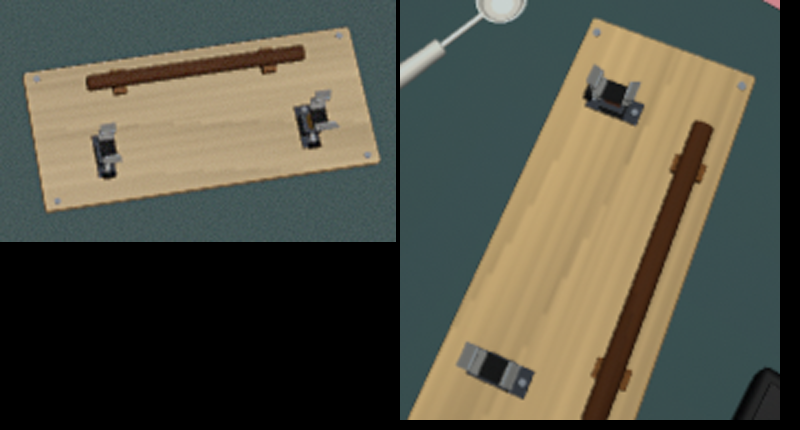

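The crop shows each clip with both jaws up and its mouth open along the board's x. Clip a stands at (0.562, -0.022) with its top near 85 mm, and clip b at (0.606, -0.261) with its top near 96 mm. The pin centre is at (0.492, 0.286) and its axis yaw is about -9°.

```bash
cat >> h.py <<'E'
def go(x,y,z,yaw,tilt=0):
    """row to bring TCP to x,y,z (mm) with tool x at yaw deg, tilt deg raising the tool x side"""
    from scipy.spatial.transform import Rotation as Ro
    o,p,R=tool()
    a=np.radians(yaw);t=np.radians(tilt)
    X=np.array([np.cos(a)*np.cos(t),np.sin(a)*np.cos(t),np.sin(t)]);Y=np.array([np.sin(a),-np.cos(a),0]);Z=np.cross(X,Y)
    T=np.c_[X,Y,Z]
    s=R.T@(np.array([x,y,z])-p*1000); w=Ro.from_matrix(R.T@T).as_rotvec()
    print('row',s.round(1),w.round(4),'clock',o['clock'],'tcp',(p*1000).round(1),'F',np.round(o['contact_force'],1),'q',np.round(o['joints'],2))
E
python3 -c "
from h import *
go(492,286,100,170.8)"
```

```text
row [-375.8 -247.   107.7] [-0.0017 -0.     -0.1622] clock 0.1 tcp [213.9 639.6 207.2] F [ 1.2  0.1 -0.6] q [-1.36  0.48  0.02  1.56 -0.01  1.11 -0.08]
```

Call:
{"name": "step_arm", "arguments": {"moves": [[-376, -247, 108, 0, 0, -0.162, 85], [-376, -247, 108, 0, 0, -0.162, 85], [-376, -247, 108, 0, 0, -0.162, 85], [-376, -247, 108, 0, 0, -0.162, 85], [-376, -247, 108, 0, 0, -0.162, 85], [-376, -247, 108, 0, 0, -0.162, 85], [-376, -247, 108, 0, 0, -0.162, 85], [-376, -247, 108, 0, 0, -0.162, 85]]}}

```text
clock: 0.9
tcp_pos: [0.4554, 0.3327, 0.1142]
orientation: [-0.252, -3.131, 0.0]
contact_force: [0.5, 1.1, 0.2]
grip_width: 0.0853
gripper_force: 0.0
```

```bash
python3 -c "
from h import *
go(492,286,7,170.8)
go(492,286,100,170.8)"
```

```text
row [-43.6 -40.3 107.2] [-0.0001 -0.0002  0.    ] clock 0.9 tcp [455.4 332.7 114.2] F [0.5 1.1 0.2] q [-0.8   0.41  0.07  1.92 -0.04  0.82  0.7 ]
row [-43.6 -40.3  14.2] [-0.0001 -0.0002  0.    ] clock 0.9 tcp [455.4 332.7 114.2] F [0.5 1.1 0.2] q [-0.8   0.41  0.07  1.92 -0.04  0.82  0.7 ]
```

Call:
{"name": "step_arm", "arguments": {"moves": [[-44, -40, 14, 0, 0, 0, 85], [-44, -40, 14, 0, 0, 0, 85], [-44, -40, 14, 0, 0, 0, 85]]}}

```text
clock: 1.2
tcp_pos: [0.4927, 0.2851, 0.0999]
orientation: [-0.26, -3.13, 0.003]
contact_force: [-0.2, 1.3, -0.1]
grip_width: 0.0848
gripper_force: 0.0
```

```bash
python3 -c "
from h import *
f=grab('wrist','w1.png');W=world(f)
z=W[...,2];m=(z>.012)&(z<.06)
q=W[m]; print(cv2.minAreaRect((q[:,:2]*1000).astype(np.float32)),np.percentile(q[:,2],99), len(q))
go(492,286,7,170.8)"
```

```text
((497.08447265625, 233.24783325195312), (297.19061279296875, 576.523681640625), 6.498081207275391) 0.04592248717381621 36399
row [-0.9 -1.7 93.4] [-0.0003 -0.0009 -0.0017] clock 1.25 tcp [491.5 287.8 100.4] F [-0.6  1.2 -1.6] q [-0.7   0.43  0.08  1.91 -0.05  0.8   0.81]
```

View pics/w1.png

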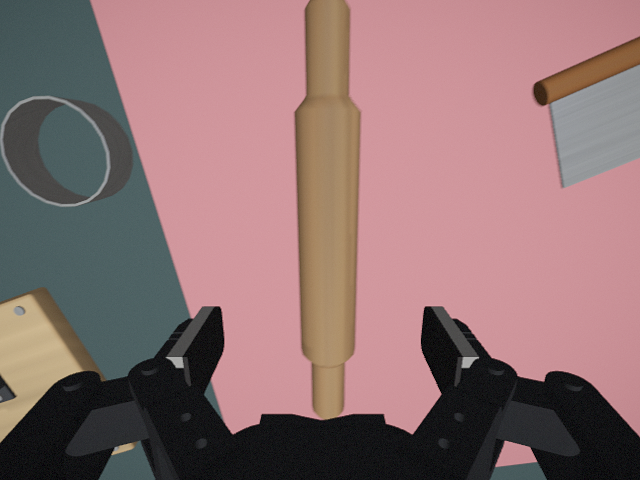

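The wrist view shows the pin's barrel centred between the open fingers (x ≈ 328, rows 100–365) and parallel to the pads. I go down and grip.

Call:
{"name": "step_arm", "arguments": {"moves": [[0, -1.5, 50, 0, 0, 0, 85], [0, -1.5, 92, 0, 0, 0, 85], [0, -1.5, 92, 0, 0, 0, 85], [0, -1.5, 92, 0, 0, 0, 42], [0, -1.5, 92, 0, 0, 0, 38], [0, -1.5, 92, 0, 0, 0, 38], [0, -1.5, 92, 0, 0, 0, 38], [0, -1.5, 92, 0, 0, 0, 38]], "grip_force": 80}}

```text
clock: 2.05
tcp_pos: [0.4927, 0.2881, 0.0104]
orientation: [0.252, 3.129, 0.005]
contact_force: [0.3, 2.8, 4.9]
grip_width: 0.0378
gripper_force: 2.2
```

```bash
python3 -c "
from h import *
f=grab('wrist','w2.png')
cv2.imwrite('pics/w2.png',cv2.resize(cv2.imread('pics/w2.png'),(480,360)))
go(492,286,7,170.8); o=r.get_obs(); print(o['grip_width'],o['gripper_force'],r.tcp_to_grasp)"
```

```text
row [ 0.4 -2.3  3.3] [0.0035 0.0024 0.0001] clock 2.1 tcp [492.7 288.2  10.3] F [0.2 3.6 6.1] q [-0.69  0.57  0.07  1.96 -0.06  0.62  0.83]
0.0380412578020535 2.7025457471609116 0.0187
```

View pics/w2.png

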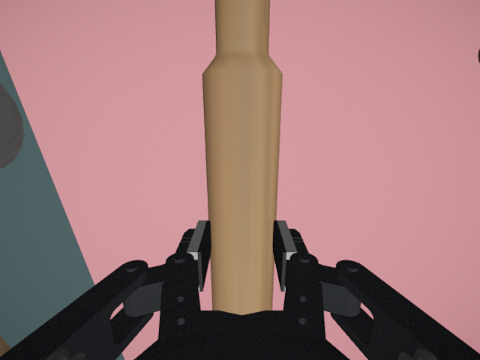

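The pads stand either side of the barrel, but the reading of 38 mm at 2.7 N suggests they sit too high. I open a little, go lower and close firmly.

Call:
{"name": "step_arm", "arguments": {"moves": [[0, -2, 0, 0, 0, 0, 60], [0, -2, 2, 0, 0, 0, 60], [0, -2, 5, 0, 0, 0, 60], [0, -2, 5, 0, 0, 0, 60], [0, -2, 5, 0, 0, 0, 30], [0, -2, 5, 0, 0, 0, 20], [0, -2, 5, 0, 0, 0, 20], [0, -2, 5, 0, 0, 0, 20]], "grip_force": 90}}

```text
clock: 2.9
tcp_pos: [0.492, 0.2865, 0.0051]
orientation: [0.251, 3.13, 0.005]
contact_force: [-2.1, 2.4, 8.7]
grip_width: 0.0374
gripper_force: 87.5
```

Call:
{"name": "step_arm", "arguments": {"moves": [[0, 0, -10, 0, 0, 0, 20], [0, 0, -50, 0, 0, 0, 20], [0, 0, -100, 0, 0, 0, 20], [0, 0, -150, 0, 0, 0, 20], [0, 0, -150, 0, 0, 0, 20]]}}

```text
clock: 3.4
tcp_pos: [0.495, 0.2864, 0.1607]
orientation: [0.253, 3.122, 0.012]
contact_force: [1.4, 0.5, -4.6]
grip_width: 0.0374
gripper_force: 88.6
```

```bash
python3 -c "
from h import *
f=grab('wrist','w3.png');W=world(f)
cv2.imwrite('pics/w3.png',cv2.resize(cv2.imread('pics/w3.png'),(400,300)))
for n in ('top','scene'):
    f=grab(n);W=world(f);h=cv2.cvtColor(f['image'],cv2.COLOR_RGB2HSV)
    m=(W[...,2]>.13)&(W[...,2]<.21)&(h[...,0]>10)&(h[...,0]<25)&(h[...,1]>70)&(W[...,1]>.1)
    m=cv2.morphologyEx(m.astype(np.uint8),cv2.MORPH_OPEN,np.ones((3,3)))>0
    q=W[m]; print(n,cv2.minAreaRect((q[:,:2]*1000).astype(np.float32)),len(q), np.percentile(q[:,2],[2,50,98]))
    xs=q[:,0]
    for a,b in ((.34,.40),(.4,.46),(.52,.58),(.58,.65)): s=q[(xs>a)&(xs<b)]; print(len(s), np.percentile(s[:,2],98) if len(s) else 0)
go(492,286,155,170.8); print(r.get_obs()['moment'],r.get_obs()['contact_force'],r.get_obs()['gripper_force'])"
```

```text
top ((319.939208984375, 440.9571533203125), (180.75753784179688, 731.07666015625), 47.59373092651367) 439 [0.13717052 0.18825179 0.19790032]
84 0.1922667762839449
0 0
61 0.19874942228680786
279 0.19604271468326345
scene ((491.28363037109375, 277.3661804199219), (52.85099411010742, 306.8281555175781), 84.47039794921875) 2275 [0.17213605 0.18610375 0.19552644]
313 0.19059510561363324
416 0.19569027812216871
693 0.1957115693614126
510 0.191562822165771
row [-1.6  2.7 -2.3] [-0.0018 -0.0017 -0.0003] clock 3.55 tcp [490.  283.6 152.7] F [-0.9 -0.1 -4.3] q [-0.71  0.36  0.09  1.88 -0.04  0.91  0.81]
[-0.01194513  0.04565067  0.0036588 ] [-0.93857613 -0.14973408 -4.31035084] 88.47508907318115
```

View pics/w3.png

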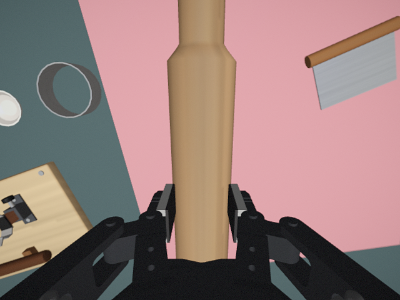

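The pin is gripped, level and lifted. Next I refine the clip line from the saved depth images while heading over.

```bash
python3 -c "
from h import *
for n in ('top','scene'):
    f=dict(np.load('/tmp/%s1.npz'%n));W=world(f);h=cv2.cvtColor(f['image'],cv2.COLOR_RGB2HSV);z=W[...,2]
    m=(z>.01)&(z<.026)&(h[...,0]>8)&(h[...,0]<25)&(h[...,1]>60)&(W[...,0]>.42)&(W[...,0]<.8)&(W[...,1]<.1)&(W[...,1]>-.42)
    c,wh,a=cv2.minAreaRect((W[cv2.erode(m.astype(np.uint8),np.ones((3,3)))>0][:,:2]*1000).astype(np.float32)); print(n,c,wh,a)
    for nm,c0 in (('a',(.563,-.022)),('b',(.606,-.261))):
        for t in (10.2,):
            t=np.radians(t);ex=np.array([np.cos(t),np.sin(t)]);ey=np.array([-np.sin(t),np.cos(t)])
            s=(np.hypot(W[...,0]-c0[0],W[...,1]-c0[1])<.04)&(z>.055)
            p=W[s];u=(p[:,:2]-c0)@ex*1e3;v=(p[:,:2]-c0)@ey*1e3;zz=p[:,2]*1e3
            for lo,hi in ((55,70),(70,80),(80,100)):
                k=(zz>lo)&(zz<hi)
                if k.sum()>3: print(nm,lo,k.sum(),'u',np.sort(u[k]).round(0)[[0,len(u[k])//4,len(u[k])//2,-len(u[k])//4,-1]],'v',v[k].min().round(1),v[k].max().round(1))
go(583.5,-141.5,170,100.2)"
```

```text
top (614.5850830078125, -137.42471313476562) (164.5652618408203, 395.90264892578125) 10.272436141967773
a 55 72 u [-17.  -1.   6.  12.  18.] v -9.7 8.9
a 70 36 u [-19. -12.  16.  19.  25.] v -9.5 9.0
a 80 28 u [-20. -17.  20.  23.  25.] v -9.6 8.2
b 55 71 u [-11.  -1.   5.  12.  18.] v -10.2 8.1
b 70 14 u [-17. -16.  -9.  17.  20.] v -9.0 7.7
b 80 64 u [-21. -14.  16.  21.  25.] v -11.3 7.6
scene (613.7760009765625, -126.23713684082031) (165.76905822753906, 373.830322265625) 10.314334869384766
a 55 150 u [-17.  -8.  -1.   7.  21.] v -8.7 10.4
a 70 75 u [-18. -15. -11.  17.  21.] v -8.8 9.9
a 80 47 u [-21. -19. -16.  22.  24.] v -8.3 10.2
b 55 204 u [-14.  -7.  -1.   5.  13.] v -9.2 8.8
b 70 4 u [-12. -12. -11.  -9.  -9.] v -7.8 4.6
b 80 184 u [-21. -16. -12.  18.  24.] v -8.8 8.8
row [-160.4 -404.6  -16.9] [-2.6000e-03 -4.0000e-04  1.2319e+00] clock 3.55 tcp [490.  283.6 152.7] F [-0.9 -0.1 -4.3] q [-0.71  0.36  0.09  1.88 -0.04  0.91  0.81]
```

Call:
{"name": "step_arm", "arguments": {"moves": [[-163, -405, -17, 0, 0, 1.232, 20], [-163, -405, -17, 0, 0, 1.232, 20], [-163, -405, -17, 0, 0, 1.232, 20], [-163, -405, -17, 0, 0, 1.232, 20], [-163, -405, -17, 0, 0, 1.232, 20], [-163, -405, -17, 0, 0, 1.232, 20], [-163, -405, -17, 0, 0, 1.232, 20], [-163, -405, -17, 0, 0, 1.232, 20]]}}

```text
clock: 4.35
tcp_pos: [0.5771, -0.1071, 0.1667]
orientation: [-1.981, -2.433, 0.005]
contact_force: [1.7, -0.2, -3.8]
grip_width: 0.0375
gripper_force: 88.5
```

```bash
python3 -c "
from h import *
go(586,-142,170,100.2)"
```

```text
row [-35.9   1.6  -3.4] [-0.0052 -0.0008  0.0259] clock 4.35 tcp [ 577.1 -107.1  166.7] F [ 1.7 -0.2 -3.8] q [-0.29  0.41  0.48  1.83 -0.22  0.96  0.49]
```

Call:
{"name": "step_arm", "arguments": {"moves": [[-36, 1.6, 10, 0, 0, 0.026, 20], [-36, 1.6, 20, 0, 0, 0.026, 20], [-36, 1.6, 30, 0, 0, 0.026, 20], [-36, 1.6, 30, 0, 0, 0.026, 20], [-36, 1.6, 30, 0, 0, 0.026, 20], [-36, 1.6, 30, 0, 0, 0.026, 20]]}}

```text
clock: 4.95
tcp_pos: [0.5883, -0.139, 0.1393]
orientation: [-2.005, -2.418, -0.001]
contact_force: [0.2, -0.0, -4.2]
grip_width: 0.0372
gripper_force: 88.6
```

```bash
python3 -c "
from h import *
go(586,-142,130,100.2)
t=np.radians(10.2);ex=np.array([np.cos(t),np.sin(t)]);ey=np.array([-np.sin(t),np.cos(t)])
for n in ('top','scene','wrist'):
    f=grab(n,n+'4.png');W=world(f);h=cv2.cvtColor(f['image'],cv2.COLOR_RGB2HSV);z=W[...,2]
    u=(W[...,:2]-(.586,-.142))@ex*1e3;v=(W[...,:2]-(.586,-.142))@ey*1e3
    m=(z>.105)&(z<.19)&(abs(u)<45)&(abs(v)<170)&(h[...,0]>8)&(h[...,0]<25)&(h[...,1]>60)
    print(n,m.sum(),'v',v[m].min().round(1),v[m].max().round(1))
    for lo,hi in ((-155,-95),(-85,-40),(40,85),(95,155)):
        k=m&(v>lo)&(v<hi)
        if k.sum()>10: print(lo,k.sum(),'u',np.percentile(u[k],[1,50,99]).round(1),'ztop',np.percentile(z[k],97).round(4))
    for lo,hi in ((-135,-105),(105,135)):
        k=(z>.075)&(z<.105)&(abs(u)<35)&(v>lo)&(v<hi)
        if k.sum(): print('clip',lo,k.sum(),'u',u[k].min().round(1),u[k].max().round(1),'zmax',z[k].max())
a=cv2.imread('pics/scene4.png')[250:480,150:400];b=cv2.imread('pics/wrist4.png')
cv2.imwrite('pics/c4.png',np.hstack([cv2.resize(a,(400,368)),cv2.resize(b,(400,368))]))
"
```

```text
row [-2.6 -2.8  9.3] [ 0.0001 -0.0004  0.008 ] clock 4.95 tcp [ 588.3 -139.   139.3] F [ 0.2 -0.  -4.2] q [-0.22  0.47  0.47  1.82 -0.26  0.92  0.55]
top 1142 v -4.9 156.8
40 372 u [-18.9  -1.8  21.9] ztop 0.1825
95 334 u [-12.3  -0.3  16.4] ztop 0.1758
clip 105 25 u -21.6 -12.1 zmax 0.08777830897836547
scene 3535 v -152.3 156.1
-155 955 u [-8.6  6.4 17.8] ztop 0.1734
-85 1054 u [-16.5   7.1  25.2] ztop 0.181
40 262 u [ 6.2 19.1 24.3] ztop 0.1801
95 249 u [-7.5 11.4 17.3] ztop 0.1734
clip -135 82 u 12.6 22.9 zmax 0.09292389539509932
clip 105 43 u 14.0 23.2 zmax 0.08444863081240388
wrist 38150 v -58.6 127.1
-85 664 u [-16.8   4.4  25.6] ztop 0.18
40 12512 u [-17.3   3.1  23.9] ztop 0.1805
95 6979 u [-12.4   2.7  18. ] ztop 0.1774
clip 105 221 u -22.3 -18.6 zmax 0.08414141138852971
```

View pics/c4.png

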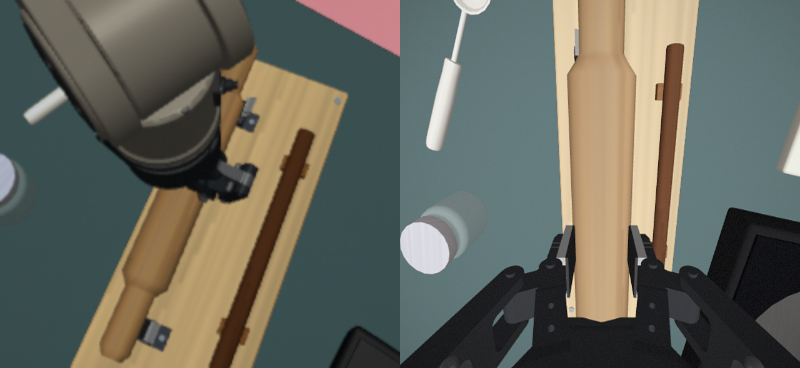

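The pin sits above the clips. In the scene crop the jaws show just beside both handles, and depth puts the pin about 2.5 mm off in u and v. I correct that, tilt to match the higher clip b, and go down.

Call:
{"name": "step_arm", "arguments": {"moves": [[-2.5, -2.5, 10, 0, -0.02, 0.008, 20], [-2.5, -2.5, 25, 0, -0.041, 0.008, 20], [-2.5, -2.5, 40, 0, -0.041, 0.008, 20], [-2.5, -2.5, 49, 0, -0.041, 0.008, 20], [-2.5, -2.5, 49, 0, -0.041, 0.008, 20], [-2.5, -2.5, 49, 0, -0.041, 0.008, 20]]}}

```text
clock: 5.7
tcp_pos: [0.5863, -0.1436, 0.0904]
orientation: [1.998, 2.383, -0.041]
contact_force: [0.4, 0.1, -4.1]
grip_width: 0.0372
gripper_force: 88.6
```

```bash
python3 -c "
from h import *
go(586,-142,85,100.2,-2.35)
t=np.radians(10.2);ex=np.array([np.cos(t),np.sin(t)]);ey=np.array([-np.sin(t),np.cos(t)])
for n in ('top','scene'):
    f=grab(n);W=world(f);h=cv2.cvtColor(f['image'],cv2.COLOR_RGB2HSV);z=W[...,2]
    u=(W[...,:2]-(.586,-.142))@ex*1e3;v=(W[...,:2]-(.586,-.142))@ey*1e3
    m=(z>.09)&(z<.15)&(abs(u)<35)&(abs(v)<170)&(h[...,0]>8)&(h[...,0]<25)&(h[...,1]>60)
    for lo,hi in ((-155,-95),(-85,-40),(40,85),(95,155)):
        k=m&(v>lo)&(v<hi)
        if k.sum()>10: print(lo,k.sum(),'u',np.percentile(u[k],[1,50,99]).round(1),'ztop',np.percentile(z[k],97).round(4),'v',v[k].min(),v[k].max())
go(586,-142,85,100.2,-2.35)
"
```

```text
row [ 1.8 -0.1  5.4] [ 0.0002  0.     -0.0025] clock 5.7 tcp [ 586.3 -143.6   90.4] F [ 0.4  0.1 -4.1] q [-0.23  0.52  0.46  1.87 -0.26  0.8   0.53]
40 343 u [-21.1  -3.9  20.4] ztop 0.1305 v 40.37045894586507 84.9823927582023
95 284 u [-12.9  -2.1  13.5] ztop 0.1214 v 95.0390015092404 152.95415273853953
-155 905 u [-12.8   2.5  14.6] ztop 0.1302 v -154.94433069309213 -95.03835438807481
-85 926 u [-20.    3.8  22. ] ztop 0.1353 v -84.92298187803186 -40.068185914287824
40 213 u [ 6.6 17.5 22.3] ztop 0.1265 v 41.01946207326291 84.82028659994786
95 213 u [-9.7  9.4 14.7] ztop 0.1195 v 95.20396706070137 152.1653429796909
row [ 2.  -0.4  5.9] [ 0.0013  0.0003 -0.0026] clock 5.8 tcp [ 586.7 -143.6   91. ] F [ 0.5  1.2 -3.9] q [-0.23  0.52  0.46  1.87 -0.26  0.8   0.53]
```

Call:
{"name": "step_arm", "arguments": {"moves": [[1.5, 0, 2, 0, 0, 0, 20], [1.5, 0, 4, 0, 0, 0, 20], [1.5, 0, 6, 0, 0, 0, 20], [1.5, 0, 6, 0, 0, 0, 20]]}}

```text
clock: 6.2
tcp_pos: [0.5857, -0.1418, 0.0839]
orientation: [1.997, 2.384, -0.041]
contact_force: [-0.8, -0.1, -5.0]
grip_width: 0.037
gripper_force: 88.6
```

Call:
{"name": "step_arm", "arguments": {"moves": [[0, 0, 1.5, 0, 0, 0, 20], [0, 0, 3, 0, 0, 0, 20], [0, 0, 4.5, 0, 0, 0, 20], [0, 0, 4.5, 0, 0, 0, 20]]}}

```text
clock: 6.6
tcp_pos: [0.5858, -0.1421, 0.0795]
orientation: [1.997, 2.384, -0.041]
contact_force: [-0.3, -0.6, -4.6]
grip_width: 0.0374
gripper_force: 88.6
```

Call:
{"name": "step_arm", "arguments": {"moves": [[0, 0, 1, 0, 0, 0, 20], [0, 0, 2, 0, 0, 0, 20], [0, 0, 3, 0, 0, 0, 20], [0, 0, 3, 0, 0, 0, 20]]}}

```text
clock: 7.0
tcp_pos: [0.5859, -0.1422, 0.0766]
orientation: [1.997, 2.384, -0.041]
contact_force: [-0.3, 0.7, -4.0]
grip_width: 0.0371
gripper_force: 88.6
```

```bash
python3 -c "
from h import *
o=r.get_obs();print(o['contact_force'],o['moment'])"
```

```text
[-0.26514637  0.70312244 -3.98717206] [ 0.06555137  0.01697431 -0.02223913]
```

Call:
{"name": "step_arm", "arguments": {"moves": [[0, 0, 1, 0, 0, 0, 20], [0, 0, 2, 0, 0, 0, 20], [0, 0, 2, 0, 0, 0, 20]]}}

```text
clock: 7.3
tcp_pos: [0.5859, -0.1423, 0.0746]
orientation: [1.997, 2.384, -0.041]
contact_force: [0.9, -0.9, -4.9]
grip_width: 0.0376
gripper_force: 88.6
```

```bash
python3 -c "
from h import *
o=r.get_obs();print(o['contact_force'],o['moment'])"
```

```text
[ 0.88694816 -0.93673237 -4.91880625] [0.08298115 0.01646843 0.02406647]
```

Call:
{"name": "step_arm", "arguments": {"moves": [[0, 0, 1, 0, 0, 0, 20], [0, 0, 2, 0, 0, 0, 20], [0, 0, 3, 0, 0, 0, 20]]}}

```text
clock: 7.6
tcp_pos: [0.586, -0.1424, 0.0716]
orientation: [1.997, 2.384, -0.041]
contact_force: [-0.3, 0.1, -4.4]
grip_width: 0.0372
gripper_force: 88.6
```

Call:
{"name": "step_arm", "arguments": {"moves": [[0, 0, 1, 0, 0, 0, 20], [0, 0, 2, 0, 0, 0, 20]]}}

```text
clock: 7.8
tcp_pos: [0.586, -0.1425, 0.0696]
orientation: [1.997, 2.384, -0.041]
contact_force: [0.3, 0.6, -3.9]
grip_width: 0.0375
gripper_force: 88.6
```

```bash
python3 -c "
from h import *
o=r.get_obs();print(o['contact_force'],o['moment'])"
```

```text
[ 0.31994219  0.55496475 -3.93682887] [ 0.08237155  0.05259669 -0.04248017]
```

Call:
{"name": "step_arm", "arguments": {"moves": [[0, 0, 1, 0, 0, 0, 20], [0, 0, 2, 0, 0, 0, 20], [0, 0, 2, 0, 0, 0, 20]]}}

```text
clock: 8.1
tcp_pos: [0.5861, -0.1426, 0.0677]
orientation: [1.997, 2.384, -0.041]
contact_force: [-0.2, 0.1, -4.7]
grip_width: 0.0373
gripper_force: 88.6
```

Call:
{"name": "step_arm", "arguments": {"moves": [[0, 0, 1, 0, 0, 0, 20], [0, 0, 2, 0, 0, 0, 20], [0, 0, 2, 0, 0, 0, 20]]}}

```text
clock: 8.4
tcp_pos: [0.5864, -0.1428, 0.0665]
orientation: [1.997, 2.383, -0.04]
contact_force: [-1.1, 0.3, 4.4]
grip_width: 0.0375
gripper_force: 90.7
```

```bash
python3 -c "
from h import *
o=r.get_obs();print(o['contact_force'],o['moment'])"
```

```text
[-1.13038643  0.2800207   4.41474382] [0.1705098  0.54665732 0.06241861]
```

Both lips are now carrying the pin (Fz changed by 9 N, with little moment along its axis). I release it and back up.

Call:
{"name": "step_arm", "arguments": {"moves": [[0, 0, 0, 0, 0, 0, 50], [0, 0, 0, 0, 0, 0, 65], [0, 0, 0, 0, 0, 0, 75], [0, 0, 0, 0, 0, 0, 75], [0, 0, -30, 0, 0, 0, 75], [0, 0, -70, 0, 0.04, 0, 75], [0, 0, -80, 0, 0.04, 0, 0], [0, 0, -80, 0, 0.04, 0, 0]]}}

```text
clock: 9.2
tcp_pos: [0.5869, -0.1402, 0.1476]
orientation: [2.016, 2.404, 0.003]
contact_force: [1.2, -0.7, -0.4]
grip_width: 0.0472
gripper_force: 0.0
```

```bash
cat >> h.py <<'E'
def pin(zlo=.06,zhi=.13,names=('top','scene')):
    t=np.radians(10.2);ex=np.array([np.cos(t),np.sin(t)]);ey=np.array([-np.sin(t),np.cos(t)])
    for n in names:
        f=grab(n,n+'_last.png');W=world(f);h=cv2.cvtColor(f['image'],cv2.COLOR_RGB2HSV);z=W[...,2]
        u=(W[...,:2]-(.586,-.142))@ex*1e3;v=(W[...,:2]-(.586,-.142))@ey*1e3
        m=(z>zlo)&(z<zhi)&(abs(u)<35)&(abs(v)<170)&(h[...,0]>8)&(h[...,0]<25)&(h[...,1]>60)
        print(n,'v',v[m].min().round(1),v[m].max().round(1))
        for lo,hi in ((-150,-132),(-110,-95),(-85,-40),(40,85),(95,110),(132,150)):
            k=m&(v>lo)&(v<hi)
            if k.sum()>10: print(lo,k.sum(),'u',np.percentile(u[k],[1,99]).round(1),'ztop',(np.percentile(z[k],95)*1e3).round(1))
E
python3 -c "
from h import *
pin()
go(586,-142,85,100.2,0)
a=cv2.imread('pics/scene_last.png')[250:480,150:400];b=cv2.imread('pics/top_last.png')[150:280,310:510]
cv2.imwrite('pics/c5.png',np.hstack([cv2.resize(a,(400,368)),cv2.resize(b,(400,260)) if 0 else cv2.resize(b,(400,368))]))
"
```

```text
top v -27.5 154.1
40 331 u [-20.9  20.6] ztop 108.1
95 77 u [-13.8  14.7] ztop 98.3
132 85 u [-12.8  13.7] ztop 97.1
scene v -154.6 155.4
-150 261 u [-12.4  14.1] ztop 105.6
-110 209 u [-13.1  15.8] ztop 104.9
-85 876 u [-20.   21.9] ztop 110.5
40 220 u [-1.9 22. ] ztop 104.9
95 113 u [-11.1  14.3] ztop 98.0
132 125 u [-10.2  13.8] ztop 95.8
row [-3.1  0.5 59.8] [-0.0007  0.0006 -0.0017] clock 9.3 tcp [ 584.9 -139.   144.8] F [ 0.6  0.7 -0.6] q [-0.23  0.45  0.48  1.82 -0.25  0.92  0.54]
```

View pics/c5.png

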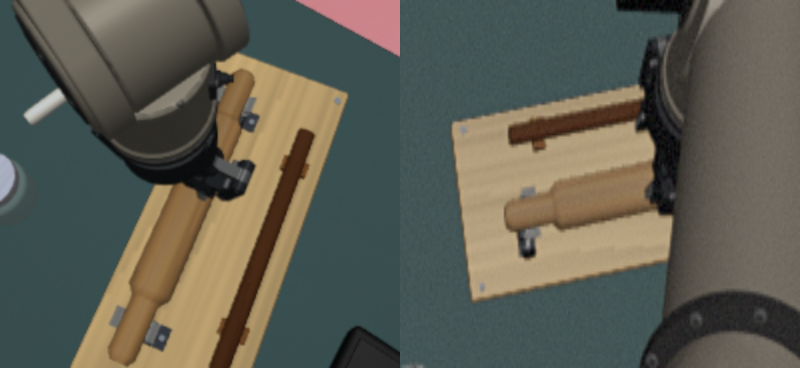

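The pin rests in both mouths, with its axis near 83 mm at a and 91 mm at b. Next I press end a through the barrel at v = +75 mm with closed fingers.

```bash
python3 -c "
from h import *
go(573,-68,125,100.2,0)"
```

```text
row [72.   0.7 19.7] [-0.0007  0.0006 -0.0017] clock 9.3 tcp [ 584.9 -139.   144.8] F [ 0.6  0.7 -0.6] q [-0.23  0.45  0.48  1.82 -0.25  0.92  0.54]
```

Call:
{"name": "step_arm", "arguments": {"moves": [[40, 0.7, 5, 0, 0, 0, 0], [72, 0.7, 15, 0, 0, 0, 0], [72, 0.7, 20, 0, 0, 0, 0], [72, 0.7, 30, 0, 0, 0, 0], [72, 0.7, 30, 0, 0, 0, 0], [72, 0.7, 30, 0, 0, 0, 0]]}}

```text
clock: 9.9
tcp_pos: [0.5731, -0.0699, 0.1149]
orientation: [2.02, 2.406, -0.003]
contact_force: [-0.3, -0.1, -0.7]
grip_width: 0.0001
gripper_force: 0.0
```

```bash
python3 -c "
from h import *
go(573,-68,105,100.2,0);o=r.get_obs();print(o['moment'],o['grip_width'])"
```

```text
row [1.9 0.2 9.9] [-0.0013  0.0017 -0.0039] clock 9.9 tcp [573.1 -69.9 114.9] F [-0.3 -0.1 -0.7] q [-0.34  0.45  0.45  1.9  -0.26  0.84  0.42]
[ 0.01320077 -0.01811311  0.00297066] 0.00013588768240967126
```

Call:
{"name": "step_arm", "arguments": {"moves": [[1, 0, 4, 0, 0, 0, 0], [1, 0, 7, 0, 0, 0, 0], [1, 0, 9, 0, 0, 0, 0], [1, 0, 9, 0, 0, 0, 0]]}}

```text
clock: 10.3
tcp_pos: [0.5732, -0.0676, 0.1063]
orientation: [2.017, 2.407, -0.001]
contact_force: [-0.7, 1.6, 0.4]
grip_width: -0.0001
gripper_force: 0.0
```

Call:
{"name": "step_arm", "arguments": {"moves": [[0, 0, 1, 0, 0, 0, 0], [0, 0, 2, 0, 0, 0, 0], [0, 0, 2, 0, 0, 0, 0]]}}

```text
clock: 10.6
tcp_pos: [0.5734, -0.0675, 0.1046]
orientation: [2.017, 2.407, -0.001]
contact_force: [-0.5, 0.9, 0.3]
grip_width: -0.0
gripper_force: 0.0
```

Call:
{"name": "step_arm", "arguments": {"moves": [[0, 0, 1, 0, 0, 0, 0], [0, 0, 2, 0, 0, 0, 0], [0, 0, 2, 0, 0, 0, 0]]}}

```text
clock: 10.9
tcp_pos: [0.5733, -0.0675, 0.1025]
orientation: [2.017, 2.408, -0.001]
contact_force: [1.0, -1.4, 0.8]
grip_width: 0.0002
gripper_force: 0.0
```

Call:
{"name": "step_arm", "arguments": {"moves": [[0, 0, 1, 0, 0, 0, 0], [0, 0, 2, 0, 0, 0, 0], [0, 0, 2, 0, 0, 0, 0]]}}

```text
clock: 11.2
tcp_pos: [0.5733, -0.0675, 0.1004]
orientation: [2.017, 2.408, -0.001]
contact_force: [0.5, 0.8, -1.2]
grip_width: 0.0003
gripper_force: 0.0
```

Call:
{"name": "step_arm", "arguments": {"moves": [[0, 0, 1, 0, 0, 0, 0], [0, 0, 2, 0, 0, 0, 0]]}}

```text
clock: 11.4
tcp_pos: [0.5734, -0.0675, 0.0985]
orientation: [2.017, 2.407, -0.001]
contact_force: [-0.1, -0.5, -0.2]
grip_width: -0.0001
gripper_force: 0.0
```

```bash
python3 -c "
from h import *
pin(names=('top','scene','wrist'))
go(573,-68,105,100.2,0)
a=cv2.imread('pics/scene_last.png')[200:480,150:400];b=cv2.imread('pics/wrist_last.png')
cv2.imwrite('pics/c6.png',np.hstack([cv2.resize(a,(350,392)),cv2.resize(b,(450,392))]))
"
```

```text
top v -155.6 153.8
-150 80 u [-13.   13.1] ztop 108.4
-110 48 u [-12.9  12.2] ztop 107.3
40 91 u [-20.8  21.1] ztop 106.5
95 76 u [-14.2  13.9] ztop 99.6
132 85 u [-13.2  13.4] ztop 96.6
scene v -154.6 147.9
-150 264 u [-12.5  14. ] ztop 105.6
-110 211 u [-13.3  15.5] ztop 105.1
-85 878 u [-19.7  22. ] ztop 110.5
40 559 u [-20.2  22. ] ztop 106.2
wrist v -1.7 157.1
40 1970 u [-19.9  22.3] ztop 104.4
95 1877 u [-16.4  17.7] ztop 100.3
132 1999 u [-12.5  14.1] ztop 94.6
row [-0.4 -0.4 -6.5] [ 0.      0.001  -0.0021] clock 11.55 tcp [573.3 -67.5  98.5] F [-0.3 -0.2 -0.9] q [-0.33  0.48  0.44  1.91 -0.27  0.81  0.43]
```

View pics/c6.png

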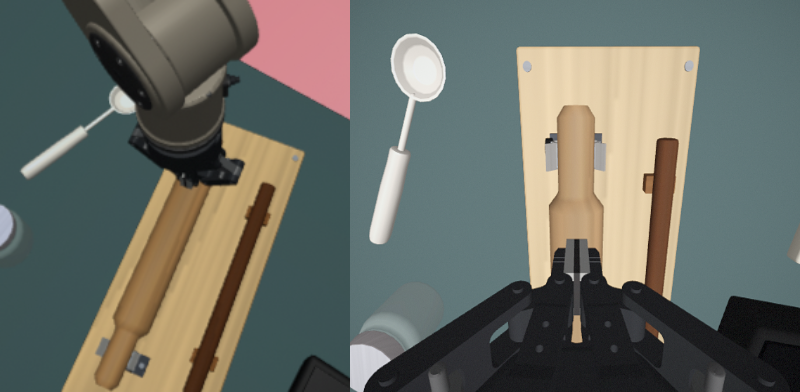

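The scene and wrist views show the pin still lying in both mouths, with the closed fingertips just over the barrel at wrist-crop pixel (575, 245). There is no contact yet, so I carry on down by feel.

Call:
{"name": "step_arm", "arguments": {"moves": [[0, 0, 1, 0, 0, 0, 0], [0, 0, 2, 0, 0, 0, 0], [0, 0, 2, 0, 0, 0, 0]]}}

```text
clock: 11.85
tcp_pos: [0.5732, -0.0675, 0.0964]
orientation: [2.017, 2.408, -0.001]
contact_force: [-0.6, 0.0, 0.0]
grip_width: -0.0002
gripper_force: 0.0
```

Call:
{"name": "step_arm", "arguments": {"moves": [[0, 0, 1, 0, 0, 0, 0], [0, 0, 2, 0, 0, 0, 0], [0, 0, 2, 0, 0, 0, 0]]}}

```text
clock: 12.15
tcp_pos: [0.5733, -0.0675, 0.0944]
orientation: [2.017, 2.408, -0.001]
contact_force: [-0.1, -1.0, -0.6]
grip_width: -0.0001
gripper_force: 0.0
```

```bash
python3 -c "
from h import *
pin(names=('scene','wrist','top'))
f=grab('wrist','wa.png');W=world(f)
for (c,rr) in ((316,290),(316,297),(316,304),(325,290),(325,300),(308,300),(305,290),(335,290),(318,320),(320,350)): print(c,rr,f['image'][rr,c],(W[rr,c]*1000).round(1))
cv2.imwrite('pics/c7.png',cv2.resize(cv2.imread('pics/wa.png')[220:400,220:420],(600,540)))
"
```

```text
scene v -154.6 147.6
-150 263 u [-12.2  14. ] ztop 106.0
-110 211 u [-13.   15.7] ztop 104.8
-85 878 u [-19.9  21.8] ztop 110.6
40 554 u [-20.1  22. ] ztop 106.6
wrist v 2.8 157.3
40 1846 u [-20.   22.4] ztop 104.4
95 1967 u [-16.4  17.8] ztop 100.2
132 2078 u [-12.6  13.9] ztop 94.6
top v -156.0 153.7
-150 79 u [-13.   13.1] ztop 108.2
-110 59 u [-12.9  12.9] ztop 107.6
40 86 u [-20.8  20.1] ztop 119.6
95 73 u [-13.3  14.4] ztop 98.1
132 88 u [-12.6  13.5] ztop 97.8
316 290 [191 162 125] [569.9 -62.7 104.8]
316 297 [104 104 104] [569.2 -55.9 126.2]
316 304 [102 102 102] [569.2 -55.6 133.3]
325 290 [192 163 126] [574.5 -62.6 103.1]
325 300 [29 29 29] [572.9 -54.8 129.9]
308 300 [ 99 102 102] [565.9 -56.3 129.4]
305 290 [192 157 119] [564.6 -64.5 103. ]
335 290 [200 169 131] [579.3 -61.4 104. ]
318 320 [75 75 74] [570.2 -55.4 146.1]
320 350 [73 71 72] [572.1 -61.4 155.9]
```

View pics/c7.png

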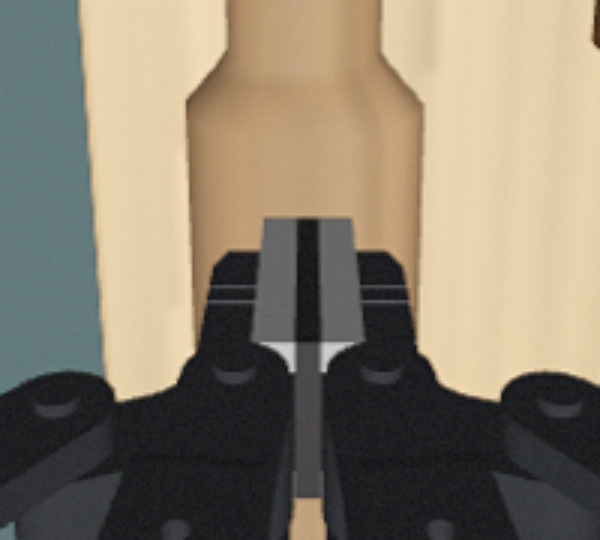

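The crop shows the closed fingertips at about (308, 220) hanging clear of the barrel. By depth the tips are near z = 120 mm and the barrel top is at 104 mm, so I keep going down.

Call:
{"name": "step_arm", "arguments": {"moves": [[0, 0, 2, 0, 0, 0, 0], [0, 0, 4, 0, 0, 0, 0], [0, 0, 5, 0, 0, 0, 0], [0, 0, 5, 0, 0, 0, 0]]}}

```text
clock: 12.75
tcp_pos: [0.5732, -0.0675, 0.0893]
orientation: [2.017, 2.408, -0.001]
contact_force: [-0.4, 1.1, -0.2]
grip_width: -0.0001
gripper_force: 0.0
```

Call:
{"name": "step_arm", "arguments": {"moves": [[0, 0, 1, 0, 0, 0, 0], [0, 0, 2, 0, 0, 0, 0], [0, 0, 3, 0, 0, 0, 0], [0, 0, 3, 0, 0, 0, 0]]}}

```text
clock: 13.15
tcp_pos: [0.5733, -0.0675, 0.0864]
orientation: [2.017, 2.408, -0.001]
contact_force: [0.1, 0.3, -0.2]
grip_width: 0.0001
gripper_force: 0.0
```

```bash
python3 -c "
from h import *
f=grab('wrist','wb.png');W=world(f)
R=cv2.Rodrigues(np.array(f['rvec']))[0];print('cam',(-R.T@np.array(f['tvec']).reshape(3)*1e3).round(1))
o,p,Rt=tool();print(p)
L=(W-p)@Rt*1e3
for rr in range(270,345,5): print(rr,f['image'][rr,312],(L[rr,312]).round(1),f['image'][rr,325],(L[rr,325]).round(1))
pin(names=('scene',))
"
```

```text
cam [560.3   9.6 251.8]
[ 0.57334244 -0.06749959  0.08653547]
270 [190 158 122] [ 17.8  -4.3 -14.6] [189 159 122] [ 18.6   1.8 -16.7]
275 [191 159 122] [ 15.9  -4.3 -16.1] [190 160 124] [ 16.    1.8 -16.3]
280 [193 162 125] [ 13.5  -4.3 -16.4] [191 161 127] [ 13.7   1.8 -16.8]
285 [191 160 124] [ 11.   -4.3 -16.6] [190 161 125] [ 11.8   1.8 -18.3]
290 [192 162 125] [  8.9  -4.3 -17.6] [192 161 125] [  8.2   1.8 -16.1]
295 [104 103 102] [ 12.4  -3.9 -30.1] [30 29 31] [ 11.8   1.7 -28.9]
300 [105 106 105] [ 12.1  -3.8 -34.3] [26 28 30] [ 12.2   1.7 -34.5]
305 [104 104 104] [ 12.4  -3.7 -39.4] [23 24 25] [ 12.1   1.6 -38.8]
310 [103 103 103] [ 12.   -3.6 -42.9] [24 22 24] [ 11.9   1.6 -42.6]
315 [100 100  99] [ 11.8  -3.5 -46.5] [21 23 24] [ 12.1   1.6 -47. ]
320 [102 103 103] [ 12.   -3.3 -50.7] [25 26 28] [ 12.5   1.6 -51.5]
325 [104 104 104] [ 12.3  -3.2 -54.7] [26 27 27] [ 12.3   1.5 -54.8]
330 [104 104 104] [ 12.7  -3.1 -58.8] [22 22 26] [ 12.1   1.5 -57.8]
335 [206 206 203] [ 11.5  -3.1 -60.1] [73 71 69] [ 11.6   1.5 -60.3]
340 [23 29 31] [ 12.6  -2.9 -64.9] [71 69 67] [ 10.    1.5 -60.9]
scene v -154.6 145.7
-150 263 u [-12.4  13.9] ztop 105.7
-110 211 u [-12.9  15.7] ztop 104.5
-85 882 u [-19.9  21.8] ztop 110.7
40 518 u [-20.  22.] ztop 107.1
```

The tips are measured about 27 mm behind the reported TCP, with 11 mm still clear of the barrel. I carry on down and expect contact near TCP z ≈ 75 mm.

Call:
{"name": "step_arm", "arguments": {"moves": [[0, 0, 3, 0, 0, 0, 0], [0, 0, 6, 0, 0, 0, 0], [0, 0, 8, 0, 0, 0, 0], [0, 0, 8, 0, 0, 0, 0]]}}

```text
clock: 13.65
tcp_pos: [0.5738, -0.0673, 0.0788]
orientation: [2.017, 2.407, 0.0]
contact_force: [-0.2, 0.6, 3.6]
grip_width: 0.0001
gripper_force: 1.5
```

Call:
{"name": "step_arm", "arguments": {"moves": [[0, 0, 1, 0, 0, 0, 0], [0, 0, 2, 0, 0, 0, 0], [0, 0, 2, 0, 0, 0, 0]]}}

```text
clock: 13.95
tcp_pos: [0.5735, -0.0673, 0.0766]
orientation: [2.017, 2.408, -0.0]
contact_force: [0.3, 0.7, 1.6]
grip_width: 0.0001
gripper_force: 0.9
```

Call:
{"name": "step_arm", "arguments": {"moves": [[0, 0, 1, 0, 0, 0, 0], [0, 0, 2, 0, 0, 0, 0], [0, 0, 2, 0, 0, 0, 0]]}}

```text
clock: 14.25
tcp_pos: [0.5735, -0.0673, 0.0745]
orientation: [2.017, 2.408, -0.0]
contact_force: [0.3, 2.1, 2.7]
grip_width: -0.0003
gripper_force: 1.2
```

Call:
{"name": "step_arm", "arguments": {"moves": [[0, 0, 1, 0, 0, 0, 0], [0, 0, 1, 0, 0, 0, 0]]}}

```text
clock: 14.45
tcp_pos: [0.5738, -0.0673, 0.0743]
orientation: [2.017, 2.407, 0.001]
contact_force: [-1.9, 2.4, 9.2]
grip_width: 0.0001
gripper_force: 4.4
```

Call:
{"name": "step_arm", "arguments": {"moves": [[0, 0, 1, 0, 0, 0, 0], [0, 0, 1, 0, 0, 0, 0]]}}

```text
clock: 14.65
tcp_pos: [0.5743, -0.0672, 0.0739]
orientation: [2.017, 2.407, 0.002]
contact_force: [-1.6, 2.5, 13.2]
grip_width: -0.0001
gripper_force: 6.8
```

```bash
python3 -c "
from h import *
pin(names=('scene','wrist'))
print(r.get_obs()['contact_force'],r.get_obs()['moment'],r.get_obs()['tcp_pos'])"
```

```text
scene v -155.2 131.9
-150 264 u [-12.2  14.3] ztop 105.0
-110 209 u [-12.9  15.8] ztop 103.3
-85 869 u [-19.7  22.1] ztop 107.9
40 484 u [-19.8  22.1] ztop 100.6
wrist v 16.5 156.8
40 1361 u [-19.9  22.4] ztop 102.8
95 2270 u [-15.9  17.5] ztop 91.7
132 2368 u [-12.4  14.2] ztop 84.3
[-2.02378342  2.8791105  13.31480913] [0.53570624 0.57423368 0.01877219] [ 0.57429562 -0.06726023  0.07394114]
```

Call:
{"name": "step_arm", "arguments": {"moves": [[0, 0, 1, 0, 0, 0, 0], [0, 0, 1, 0, 0, 0, 0]]}}

```text
clock: 14.95
tcp_pos: [0.5748, -0.0673, 0.0735]
orientation: [2.016, 2.406, 0.003]
contact_force: [-3.6, 3.2, 17.4]
grip_width: -0.0002
gripper_force: 8.8
```

Call:
{"name": "step_arm", "arguments": {"moves": [[0, 0, 1, 0, 0, 0, 0], [0, 0, 1, 0, 0, 0, 0]]}}

```text
clock: 15.15
tcp_pos: [0.5753, -0.0676, 0.073]
orientation: [2.016, 2.405, 0.004]
contact_force: [-3.9, 2.2, 20.0]
grip_width: 0.0001
gripper_force: 10.1
```

End a's force dropped at the snap and then climbed steadily to 20 N at the barrel, about 16 N at the clip. The handle came down about 10 mm, so it is bottomed. I ease off and go to end b.

Call:
{"name": "step_arm", "arguments": {"moves": [[0, 0, -15, 0, 0, 0, 0], [0, 0, -35, 0, 0, 0, 0], [-50, 0, -35, 0, 0, 0, 0], [-100, 0, -35, 0, 0, 0, 0], [-148, 0, -30, 0, 0, 0, 0], [-148, 0, -28, 0, 0, 0, 0], [-148, 0, -28, 0, 0, 0, 0]]}}

```text
clock: 15.85
tcp_pos: [0.5981, -0.2154, 0.0982]
orientation: [2.022, 2.404, -0.003]
contact_force: [0.5, 0.1, -0.3]
grip_width: 0.0003
gripper_force: 0.0
```

```bash
python3 -c "
from h import *
go(599.5,-216,88,100.2,0)
pin(names=('scene','top'))"
```

```text
row [-0.9  1.3 10.2] [-0.0016  0.0014 -0.0058] clock 15.85 tcp [ 598.1 -215.4   98.2] F [ 0.5  0.1 -0.3] q [-0.07  0.57  0.45  1.77 -0.3   0.87  0.68]
scene v -155.3 155.0
-150 258 u [-12.5  13.9] ztop 101.9
-110 190 u [-11.9  15.8] ztop 99.8
-85 70 u [ 9.8 22.1] ztop 101.4
40 664 u [-19.6  22.1] ztop 98.0
95 117 u [-12.5  14.3] ztop 88.8
132 135 u [-12.4  13.8] ztop 85.0
top v -91.8 152.8
-85 286 u [-20.9  20.4] ztop 106.7
40 326 u [-21.2  20.2] ztop 99.5
95 73 u [-13.3  13.5] ztop 90.2
132 81 u [-12.2  13.1] ztop 86.6
```

Call:
{"name": "step_arm", "arguments": {"moves": [[-1, 1, 5, 0, 0, 0, 0], [-1, 1, 10, 0, 0, 0, 0], [-1, 1, 14, 0, 0, 0, 0], [-1, 1, 14, 0, 0, 0, 0]]}}

```text
clock: 16.35
tcp_pos: [0.6, -0.2132, 0.0839]
orientation: [-2.016, -2.408, 0.002]
contact_force: [-0.0, 0.4, -0.3]
grip_width: 0.0003
gripper_force: 0.0
```

Call:
{"name": "step_arm", "arguments": {"moves": [[0, 0, 1, 0, 0, 0, 0], [0, 0, 2, 0, 0, 0, 0], [0, 0, 2, 0, 0, 0, 0]]}}

```text
clock: 16.65
tcp_pos: [0.6004, -0.2141, 0.0827]
orientation: [2.017, 2.407, -0.001]
contact_force: [0.2, 1.0, -0.4]
grip_width: -0.0001
gripper_force: 0.0
```

Call:
{"name": "step_arm", "arguments": {"moves": [[0, 0, 1, 0, 0, 0, 0], [0, 0, 2, 0, 0, 0, 0], [0, 0, 2, 0, 0, 0, 0]]}}

```text
clock: 16.95
tcp_pos: [0.6008, -0.2144, 0.0813]
orientation: [2.017, 2.407, -0.0]
contact_force: [-1.3, 0.6, 3.4]
grip_width: -0.0002
gripper_force: 1.9
```

Call:
{"name": "step_arm", "arguments": {"moves": [[0, 0, 1, 0, 0, 0, 0], [0, 0, 2, 0, 0, 0, 0], [0, 0, 2, 0, 0, 0, 0]]}}

```text
clock: 17.25
tcp_pos: [0.6007, -0.2145, 0.0788]
orientation: [2.017, 2.406, -0.001]
contact_force: [0.5, -1.9, 2.5]
grip_width: -0.0001
gripper_force: 1.0
```

Call:
{"name": "step_arm", "arguments": {"moves": [[0, 0, 1, 0, 0, 0, 0], [0, 0, 1, 0, 0, 0, 0]]}}

```text
clock: 17.45
tcp_pos: [0.6001, -0.2136, 0.0772]
orientation: [-2.017, -2.408, 0.001]
contact_force: [-0.5, -0.1, -0.9]
grip_width: 0.0001
gripper_force: 0.0
```

Call:
{"name": "step_arm", "arguments": {"moves": [[0, 0, 1, 0, 0, 0, 0], [0, 0, 1, 0, 0, 0, 0]]}}

```text
clock: 17.65
tcp_pos: [0.6002, -0.2136, 0.0763]
orientation: [-2.017, -2.408, 0.001]
contact_force: [-0.2, -0.5, -0.3]
grip_width: -0.0
gripper_force: 0.0
```

Call:
{"name": "step_arm", "arguments": {"moves": [[0, 0, 1, 0, 0, 0, 0], [0, 0, 1, 0, 0, 0, 0]]}}

```text
clock: 17.85
tcp_pos: [0.6004, -0.2139, 0.0756]
orientation: [2.017, 2.408, -0.001]
contact_force: [-0.1, 0.4, 0.6]
grip_width: 0.0001
gripper_force: 0.0
```

Call:
{"name": "step_arm", "arguments": {"moves": [[0, 0, 1, 0, 0, 0, 0], [0, 0, 1, 0, 0, 0, 0]]}}

```text
clock: 18.05
tcp_pos: [0.6007, -0.214, 0.0753]
orientation: [2.017, 2.407, -0.0]
contact_force: [-2.0, 0.3, 4.3]
grip_width: -0.0001
gripper_force: 2.3
```

Call:
{"name": "step_arm", "arguments": {"moves": [[0, 0, 1, 0, 0, 0, 0], [0, 0, 2, 0, 0, 0, 0], [0, 0, 2, 0, 0, 0, 0]]}}

```text
clock: 18.35
tcp_pos: [0.6013, -0.2139, 0.0751]
orientation: [2.017, 2.407, 0.002]
contact_force: [-4.9, 3.6, 17.7]
grip_width: 0.0001
gripper_force: 8.5
```

Call:
{"name": "step_arm", "arguments": {"moves": [[0, 0, 1, 0, 0, 0, 0], [0, 0, 1, 0, 0, 0, 0]]}}

```text
clock: 18.55
tcp_pos: [0.6017, -0.2139, 0.075]
orientation: [2.016, 2.406, 0.003]
contact_force: [-6.4, 4.6, 22.6]
grip_width: 0.0003
gripper_force: 11.6
```

```bash
python3 -c "
from h import *
pin(names=('scene','top'))"
```

```text
scene v -155.3 154.6
-150 254 u [-12.   14.5] ztop 93.3
-110 160 u [-11.4  16.9] ztop 92.8
-85 33 u [16.  22.1] ztop 91.9
40 662 u [-19.1  22.2] ztop 95.5
95 117 u [-12.   14.7] ztop 87.2
132 138 u [-12.3  14.4] ztop 85.3
top v -90.3 153.3
-85 258 u [-20.8  20.2] ztop 102.1
40 319 u [-20.6  21.1] ztop 96.8
95 70 u [-12.7  13.8] ztop 89.0
132 80 u [-12.7  13.5] ztop 88.4
```

End b snapped and is solidly bottomed: 22.6 N at the barrel is about 18 N at the clip, with almost no travel. End a felt softer while b was still up on its lips, so I press a once more to confirm it.

Call:
{"name": "step_arm", "arguments": {"moves": [[0, 0, -15, 0, 0, 0, 0], [0, -1, -35, 0, 0, 0, 0], [50, -1, -35, 0, 0, 0, 0], [100, -1, -35, 0, 0, 0, 0], [150, -1, -25, 0, 0, 0, 0], [150, -1, -12, 0, 0, 0, 0], [150, -1, -8, 0, 0, 0, 0], [150, -1, -8, 0, 0, 0, 0]]}}

```text
clock: 19.45
tcp_pos: [0.5729, -0.0679, 0.0794]
orientation: [2.019, 2.406, -0.003]
contact_force: [-0.8, -1.1, -0.4]
grip_width: -0.0001
gripper_force: 0.0
```

Call:
{"name": "step_arm", "arguments": {"moves": [[0, 0, 1, 0, 0, 0, 0], [0, 0, 2, 0, 0, 0, 0], [0, 0, 2, 0, 0, 0, 0]]}}

```text
clock: 19.75
tcp_pos: [0.5735, -0.0676, 0.0779]
orientation: [2.019, 2.405, -0.001]
contact_force: [-1.3, 0.1, 0.0]
grip_width: -0.0002
gripper_force: 0.0
```

```bash
python3 -c "
from h import *
go(573,-68,74,100.2,0)
pin(names=('wrist',))"
```

```text
row [-0.3 -0.5  3.9] [ 0.0006  0.0014 -0.0037] clock 19.75 tcp [573.5 -67.6  77.9] F [-1.3  0.1  0. ] q [-0.32  0.51  0.43  1.93 -0.29  0.77  0.45]
wrist v 7.6 156.3
40 1648 u [-20.7  22.5] ztop 94.0
95 1998 u [-15.7  17.1] ztop 89.1
132 2263 u [-12.7  14.1] ztop 84.7
```

Call:
{"name": "step_arm", "arguments": {"moves": [[0, 0, 1.5, 0, 0, 0, 0], [0, 0, 3, 0, 0, 0, 0], [0, 0, 4, 0, 0, 0, 0], [0, 0, 4, 0, 0, 0, 0]]}}

```text
clock: 20.2
tcp_pos: [0.573, -0.0665, 0.0734]
orientation: [2.017, 2.408, -0.001]
contact_force: [0.5, 0.1, -1.0]
grip_width: 0.0002
gripper_force: 0.0
```

Call:
{"name": "step_arm", "arguments": {"moves": [[0, 0, 1, 0, 0, 0, 0], [0, 0, 2, 0, 0, 0, 0], [0, 0, 2, 0, 0, 0, 0]]}}

```text
clock: 20.5
tcp_pos: [0.5733, -0.0665, 0.0716]
orientation: [2.017, 2.407, -0.001]
contact_force: [-0.1, 0.6, 0.2]
grip_width: -0.0003
gripper_force: 0.2
```

Call:
{"name": "step_arm", "arguments": {"moves": [[0, 0, 1, 0, 0, 0, 0], [0, 0, 1, 0, 0, 0, 0]]}}

```text
clock: 20.7
tcp_pos: [0.5736, -0.0664, 0.0714]
orientation: [2.017, 2.407, 0.0]
contact_force: [-2.1, 1.4, 7.3]
grip_width: -0.0003
gripper_force: 3.6
```

Call:
{"name": "step_arm", "arguments": {"moves": [[0, 0, 1, 0, 0, 0, 0], [0, 0, 1, 0, 0, 0, 0]]}}

```text
clock: 20.9
tcp_pos: [0.5739, -0.0664, 0.0712]
orientation: [2.017, 2.407, 0.002]
contact_force: [-4.4, 2.0, 14.8]
grip_width: -0.0002
gripper_force: 7.3
```

Call:
{"name": "step_arm", "arguments": {"moves": [[0, 0, 1, 0, 0, 0, 0], [0, 0, 1, 0, 0, 0, 0]]}}

```text
clock: 21.1
tcp_pos: [0.5742, -0.0663, 0.071]
orientation: [2.017, 2.407, 0.003]
contact_force: [-6.4, 2.6, 21.9]
grip_width: 0.0001
gripper_force: 10.9
```

End a is just as stiff (22 N at the barrel, 0.2 mm of give), so both ends are home. I raise clear and check with depth.

Call:
{"name": "step_arm", "arguments": {"moves": [[0, 0, -10, 0, 0, 0, 0], [0, 0, -50, 0, 0, 0, 0], [0, 0, -100, 0, 0, 0, 0], [0, -50, -130, 0, 0, 0, 0], [0, -100, -130, 0, 0, 0, 0], [0, -100, -130, 0, 0, 0, 0], [0, -100, -130, 0, 0, 0, 0]]}}

```text
clock: 21.8
tcp_pos: [0.4734, -0.0842, 0.199]
orientation: [2.019, 2.407, 0.001]
contact_force: [-0.3, 0.2, -0.6]
grip_width: -0.0004
gripper_force: 0.0
```

```bash
python3 -c "
from h import *
pin()
print(r.get_obs()['contact_force'],r.get_obs()['tcp_pos'],r.get_obs()['clock'],abs(r.get_obs()['qvel']).max())
f=dict(np.load('/tmp/scene1.npz'));g=grab('scene');W=world(g);m=(W[...,2]<.1)&(W[...,2]>0.0)
d=cv2.absdiff(f['image'],g['image']).max(-1)>40
for nm,(x,y,w,h) in dict(spoon=(160,250,100,80),jar=(120,340,50,50),cutter=(245,208,42,42),scraper=(345,95,48,50)).items(): print(nm,d[y:y+h,x:x+w].mean().round(3))
"
```

```text
top v -0.3 153.0
40 318 u [-20.5  20.4] ztop 97.7
95 70 u [-12.9  14.2] ztop 89.5
132 83 u [-12.7  13.6] ztop 86.7
scene v -155.3 155.1
-150 253 u [-12.   14.2] ztop 93.0
-110 210 u [-13.7  16.4] ztop 93.7
-85 851 u [-19.4  22.1] ztop 98.8
40 662 u [-19.3  22.1] ztop 95.3
95 120 u [-12.1  14.5] ztop 87.6
132 134 u [-12.2  14.2] ztop 85.3
[ 0.64940026 -0.63561401  0.19345384] [ 0.47574905 -0.08351467  0.19880507] 21.9 0.023619207087514943
spoon 0.222
jar 0.0
cutter 0.0
scraper 0.0
```

```bash
python3 -c "
from h import *
print(r.hand_in())"
```

```text
the job is handed in; nothing more can be done
None
```

The rolling pin is snapped fully home in both clips and released. End a was last pressed with about 17 N and end b about 18 N. The job was handed in at about 22 s. The jar, cutter and scraper are unmoved; the arm blocked the last view of the spoon, but it was never touched.

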